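# Take the finished board out of the tilted vise and hang it on the empty easel

## Task

The pale serving board in the blue tilted vise is finished: slide the vise's jaw fully open by its red bar, lift the board out, and hang it by its hole on the brass peg of the empty green easel, pushed fully home so that it rests against the easel's panel. Then slide the empty vise's jaw fully shut again. Leave the dark sample board hanging on the white easel, and do not disturb the two small cups, the sanding block or the brush.

Things in the scene. Friction and masses are not known exactly. Their poses are not given: they have to be found in the camera images.
- board: Pale wooden serving board with green ring inlay, 92 mm wide, 110 mm long, 10 mm thick, 0.11 kg, with one round hole of 20 mm near its upper end. It starts in the vise, leaning 25 degrees with its top towards the robot. Origin: middle of the lower edge, mid-thickness. x: across the thickness; y: across the width; z: along the length towards the hole end.
- board_hole (a point): Centre of the board's hole, mid-thickness, 70 mm from the lower edge and 40 mm from the upper edge. Axes as the board's.
- board_top (a point): Middle of the board's upper edge, mid-thickness. The bare strip between this edge and the hole's rim is 30 mm: pinch it across the 10 mm thickness, no deeper than about 22 mm, with the tool along the board's length.
- vise_seat (a point): In the blue vise, fixed: the point on its floor where the middle of the board's lower edge sits. z: up along the clamped board, 25 degrees from vertical towards the robot; y: along the jaws; x: the way the jaw opens (away from the robot and 25 degrees upward). Fixed jaw, on the -x side, 45 mm high along z; sliding jaw, on the +x side, 38 mm; both 92 mm wide.
- jaw_bar (a point): Centre of the sliding jaw's red round bar, 14 mm thick, 72 mm long, level along y; it moves with the jaw. Axes as vise_seat. Two 8 mm steel arms run back to the jaw 30 mm to either side, so pinch it in the middle, from above. With the jaw on the board it is 67 mm out along x from vise_seat and 46 mm up along z.
- jaw (a joint): Slide of the vise's jaw along the x axis of vise_seat, m: about 0 to 0.001 with the jaw on the board, 0.045 fully open, -0.010 fully shut on the empty vise. It takes about 7 N to move and stays where it is left.
- green_peg (a point): On the brass peg (10 mm thick) of the green easel, fixed: point on its axis 5 mm out from the panel, where the board's hole centre comes when home. x: along the peg to its free end (away from the robot, 25 degrees upward); z: up along the panel, 25 degrees from vertical towards the robot; y level. Panel 80 mm wide, from 105 mm below to 10 mm above the peg's axis.
- green_peg_tip (a point): The peg's free end, 39 mm out along x from green_peg; axes the same.
- green_easel: The empty green easel, fixed: foot 150 x 100 x 12 mm. Origin: centre of the foot's underside; x as the peg, but level; z up.
- white_easel: White easel of the same form, fixed, on which the dark sample board hangs. Origin: centre of the foot's underside. Not to be used.
- sample: Dark wooden board with orange inlay, same form and axes as the pale board, hanging on the white easel; its top reaches 0.21 m above the table. To be left there.
- cup_a: Small green cup, 58 mm across, 55 mm high; origin: centre of its underside. Leave alone.
- cup_b: Small terracotta cup, 58 mm across, 55 mm high; origin: centre of its underside. Leave alone.
- cork_block: Cork sanding block 90 x 55 x 30 mm; origin: centre of its underside. Leave alone.
- brush: Brush lying on the table, on the robot's side of the work. Leave alone.
Things that resemble listed ones, but are neither listed nor needed, are in the scene too. What is shaped like the board but pink or turquoise is not meant.

How it is judged (in metres and radians):
On the way, in this order (a step that is already met when the one before it is completed fails the run):
1. the jaw is slid open while the board still stands in the vise (value of joint jaw above 0.036 m and distance between board and vise_seat below 0.025 m), for 0.1 s.
2. the gripper lifts the board up out of the open vise (z of board in the frame of vise_seat above 0.05 m and value of joint jaw above 0.03 m and contact force between the fingers and board above 0.5 N), for 0.1 s.
3. the board hangs on the green easel's peg, fully home and let go (distance between board_hole and green_peg below 0.012 m and angle between the x axis of board and the x axis of green_peg, either way round below 0.14 rad and angle between board's own z axis and vertical below 0.7 rad and linear speed of board below 0.02 m/s and contact force between the fingers and board below 0.1 N), for 0.3 s.
4. the empty vise's jaw is slid shut (value of joint jaw below -0.006 m), for 0.2 s.
At the end, for the whole second after the job is handed in: The pale board hangs still on the green peg, hole end up, against the panel (hole within 12 mm of green_peg, parallel to the panel within 8 degrees, long axis under 40 degrees from vertical); the jaw is shut (joint below -0.006); the sample is within 25 mm of its place (distance between board_hole and green_peg below 0.012 m and angle between the x axis of board and the x axis of green_peg, either way round below 0.14 rad and angle between board's own z axis and vertical below 0.7 rad and linear speed of board below 0.02 m/s and value of joint jaw below -0.006 m and distance of sample from where it was at the start of the episode below 0.025 m); the robot touches nothing.
It fails at once if the dark sample board is pushed or knocked more than 25 mm from its place (distance of sample from where it was at the start of the episode above 0.025 m).
It fails at once if a cup, the brush or the cork block is pushed or knocked more than 40 mm from its place (distance of any of cup_a, cup_b, cork_block, brush from where it was at the start of the episode above 0.04 m).
It fails at once if a cup is tipped over (angle between any of cup_a, cup_b's own z axis and vertical above 0.6 rad).
It also fails if it takes over 64 s, if anything falls off the work surface, if the arm or the gripper's body presses on something with over 40 N, if the wrist force passes 120 N, or if a joint passes its speed limit or range.

## Robot

A 6-joint arm with a two-finger parallel gripper is mounted at the origin on the work surface. World frame = base frame: x ahead of the robot, y to its left, z up, the work surface at z = 0. Lengths are in mm, angles in rad, forces in N, time in s.
With the tool pointing down it reaches from about 250 to 775 mm from the base axis. Payload 8.9 kg.
Tool frame: the origin (TCP) lies at the very end of the fingers, on their centre line; the grasp point (between the pads) lies 19 mm behind it; y points along the fingers, x is the direction in which the jaws open and shut, and the axes are right-handed (so a half turn about y gives the same grasp; the last joint's range is limited). The gripper opens to 85 mm and grips with 20 to 120 N. Pads are 22 mm wide; open, the fingers measure 114 mm over their backs; the gripper's body (76 mm by 85 mm) begins 54 mm behind the grasp point. The pads swing forward as they close: fully open they stand 13 mm farther back than shut.
Start: joints at [1.188, 0.291, -0.153, 1.127, 0, 1.431], TCP at [126.725, 509.475, 231.305] pointing down, gripper open.
Joint ranges: [-2.52, 2.52], [-0.91, 1.74], [-1.3, 1.37], [-1.96, 2.02], [-1.52, 1.47], [-3.14, 3.14]. Speed limits (rad/s): [2.22, 2.22, 2.79, 3.14, 3.14, 3.14].

## Interface

Orientations are given as a rotation vector (axis times angle).
In Python, from rig import env gives the robot as it stands. The module is installed in compiled form; this text tells all that it offers.
- The arm moves only by the shell command python3 -m inch 'ROWS' [FORCE]. ROWS is JSON, a list that holds one entry, the list of rows, each a list of 7 numbers: the shift along the tool's x, y, z in m, then the turn, a rotation vector about the tool's x, y, z in degrees, then the closure in counts, from 0 (fully open) to 255 (shut). In form: [[[x, y, z, wx, wy, wz, hand], ...]]. A call has 1 to 12 rows; each row is the pose to reach, as a shift and turn from the pose commanded when the call began, along the tool's axes at that moment; what a row does not reach only later rows make up. A row lasts 1/10 s, in which the tool goes at most 50 mm and 8.59 degrees, less where a joint would pass 70% of its speed; a pose out of reach is approached as far as the arm can. A call with a gripper value outside its range is refused whole. The fingers move at their own pace and stop on an object; FORCE is the grip in N (left out, the last holds). Time passes only in rows, so rows that repeat a pose let the fingers close. It gives the time, the measured TCP pose, the force and the opening at its end, in the units of the state.
- env.sense(): the state, without advancing time (a new reading comes with each control period).
- env.capture(name): name is "scene" or "top"; returns (picture, depth): 400x640x3 uint8, blue, green, red; 400x640 float32, mm along the optical axis (not along the pixel's ray), 0 where there is no reading.
- env.calibration(name): a dict with "fx", "fy", "cx", "cy" (pixels), "distortion" ([k1, k2, p1, p2, k3] as OpenCV has them; the pictures are not rectified), "R" (3x3) and "t" (3): a world point X has camera coordinates R X + t. Camera axes: x right, y down, z forward; pixel columns grow to the right and rows downward; lengths in mm; the calibration is good to about 2 mm. A picture is of the moment at which its call begins. calibration takes no time and is no camera call.
- env.finish_job(): hands the job in, once; it reports no verdict.
The state is a dict: "clock": time; "q": joint angles; "qvel": joint speeds; "tau": joint torques, N m; "ee_pos": TCP position; "tool_rot": TCP orientation; "ft_force": force on the tool from outside, world axes, zero at the start; "ft_torque": the same for the moment, N m; "grip_width": finger opening in mm.
Only numpy, scipy, OpenCV 4.12 (cv2) and the standard library are available. Lean on these libraries where they do the work, as an engineer would, in place of code of your own. Each camera call takes 0.05 s, during which the arm holds its last target. There are 200 camera calls.

## Working session

There is one attempt and no reset: what is moved stays moved. The work goes in short steps, Python scripts to look and compute and a shell command to move; the robot and the scene stay as the last step left them, time stands still between calls to the robot, and variables do not carry over. Pictures are saved under pics/ and viewed, about 8 in all and at most 12, crops included, and the job is handed in when it is done.

```bash
mkdir -p pics
cat > look.py <<'E'
import sys,cv2,numpy as np
from rig import env
for n in ("scene","top"):
    im,d=env.capture(n); np.savez(f"pics/{sys.argv[1]}_{n}.npz",im=im,d=d)
    cv2.imwrite(f"pics/{sys.argv[1]}_{n}.png",im)
E
python3 look.py a
python3 - <<'E'
from rig import env
for n in ("scene","top"): print(n,env.calibration(n))
print(env.sense())
E
```

```text
scene {'fx': 459.1589555184335, 'fy': 459.1589555184335, 'cx': 324.3552384627903, 'cy': 200.44015261060065, 'distortion': array([-0.10852353,  0.        ,  0.        ,  0.        ,  0.        ]), 'R': array([[-0.15957494,  0.98695747,  0.02123183],
       [ 0.56959545,  0.10961793, -0.81458268],
       [-0.80628585, -0.11789343, -0.57965876]]), 't': array([  82.18487629, -153.11685493, 1882.94609119])}
top {'fx': 371.6449031165224, 'fy': 371.6449031165224, 'cx': 317.6721017110269, 'cy': 195.85668645805015, 'distortion': array([-0.08841539,  0.        ,  0.        ,  0.        ,  0.        ]), 'R': array([[-0.00553883, -0.99988288, -0.01426722],
       [-0.99808983,  0.00640567, -0.06144635],
       [ 0.06153055,  0.01389963, -0.99800841]]), 't': array([  -1.61070137,  516.5862388 , 1290.24237264])}
{'clock': 0.1, 'q': array([ 1.18768203e+00,  2.91231849e-01, -1.54009276e-01,  1.12668441e+00,
       -1.62509626e-05,  1.43152320e+00]), 'qvel': array([ 4.58431364e-05, -3.42339099e-03,  1.65837045e-03,  1.78795933e-03,
       -1.24867110e-04,  1.14928470e-03]), 'tau': array([ 2.28804282e-03, -5.37976956e+01,  3.31919932e+01,  9.26303241e-03,
       -2.32104339e-04,  1.82804683e-06]), 'ee_pos': array([126.60162734, 509.13021015, 230.80113208]), 'tool_rot': array([-1.31532335, -1.02699132,  1.02860921]), 'ft_force': array([ 0.84486625,  0.28083182, -0.00928403]), 'ft_torque': array([-0.01684232, -0.04937231,  0.0238012 ]), 'grip_width': 85.49796495523303}
```

View pics/a_scene.png

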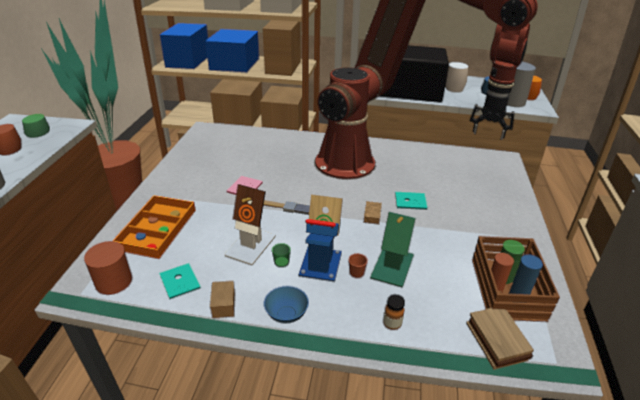

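View pics/a_top.png

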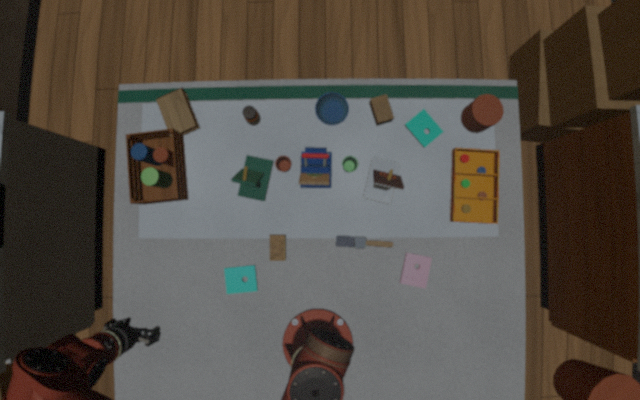

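The scene view shows the vise with the pale board at about (325,210), the red bar at (321,223) and the green easel at (395,245). The top view shows the vise at (316,168) and the green easel at (255,178). I'll enlarge both areas and print colour-mask points.

```bash
cat > geo.py <<'E'
import cv2,numpy as np
from rig import env
C={n:env.calibration(n) for n in("scene","top")}
def load(tag,n):
    z=np.load(f"pics/{tag}_{n}.npz"); return z["im"],z["d"]
def ray(n,uv):
    c=C[n];K=np.array([[c["fx"],0,c["cx"]],[0,c["fy"],c["cy"]],[0,0,1]])
    p=cv2.undistortPoints(np.array(uv,float).reshape(-1,1,2),K,c["distortion"])[:,0]
    return np.c_[p,np.ones(len(p))]
def cloud(tag,n,box):
    im,d=load(tag,n);x0,y0,x1,y1=box
    v,u=np.mgrid[y0:y1,x0:x1];v=v.ravel();u=u.ravel();k=d[v,u]>0;u=u[k];v=v[k]
    P=(ray(n,np.c_[u,v])*d[v,u][:,None]-C[n]["t"])@C[n]["R"]
    hsv=cv2.cvtColor(im,cv2.COLOR_BGR2HSV)[v,u].astype(int)
    return u,v,P,hsv
def proj(n,X):
    c=C[n];K=np.array([[c["fx"],0,c["cx"]],[0,c["fy"],c["cy"]],[0,0,1]])
    return cv2.projectPoints(np.array(X,float).reshape(-1,3),cv2.Rodrigues(c["R"])[0],c["t"],K,c["distortion"])[0][:,0]
def tri(us,ut):
    A=[];b=[]
    for n,uv in(("scene",us),("top",ut)):
        r=C[n]["R"].T@ray(n,[uv])[0];r/=np.linalg.norm(r);o=-C[n]["R"].T@C[n]["t"]
        M=np.eye(3)-np.outer(r,r);A.append(M);b.append(M@o)
    X=np.linalg.solve(A[0]+A[1],b[0]+b[1]);
    return X,[np.linalg.norm(A[i]@X-b[i]) for i in(0,1)]
E
python3 - <<'E'
from geo import *
a,_=load("a","scene");b,_=load("a","top")
A=cv2.resize(a[185:290,290:425],None,fx=5.5,fy=5.5,interpolation=cv2.INTER_CUBIC)[:,:742]
B=cv2.resize(b[140:205,225:345],None,fx=6,fy=6,interpolation=cv2.INTER_CUBIC)
cv2.imwrite("pics/a_zs.png",A);cv2.imwrite("pics/a_zt.png",B)
for n,box in(("scene",(290,185,425,290)),("top",(225,140,345,205))):
    u,v,P,h=cloud("a",n,box)
    for nm,m in(("red",((h[:,0]<6)|(h[:,0]>174))&(h[:,1]>180)&(h[:,2]>90)&(P[:,2]>80)),("greenpanel",(h[:,0]>55)&(h[:,0]<85)&(h[:,1]>90)&(P[:,2]>25)),("brass/wood",(h[:,0]>10)&(h[:,0]<30)&(h[:,1]>80)&(P[:,2]>60)),("blue",(h[:,0]>100)&(h[:,0]<125)&(h[:,1]>120)&(P[:,2]>20))):
        if m.sum(): print(n,nm,m.sum(),"uv",u[m].min(),u[m].max(),v[m].min(),v[m].max(),np.round(np.percentile(P[m],[2,50,98],axis=0)).tolist())
E
```

```text
scene red 114 uv 306 334 219 226 [[630.0, -33.0, 178.0], [636.0, 4.0, 183.0], [643.0, 42.0, 188.0]]
scene greenpanel 1177 uv 317 413 213 267 [[554.0, 184.0, 30.0], [584.0, 219.0, 116.0], [608.0, 256.0, 177.0]]
scene brass/wood 672 uv 309 402 195 223 [[547.0, -38.0, 147.0], [562.0, 10.0, 183.0], [583.0, 218.0, 210.0]]
scene blue 1103 uv 291 337 224 288 [[603.0, -32.0, 24.0], [655.0, 6.0, 112.0], [668.0, 43.0, 146.0]]
top red 4 uv 306 326 155 156 [[629.0, -30.0, 179.0], [631.0, 22.0, 184.0], [634.0, 28.0, 188.0]]
top greenpanel 157 uv 233 263 169 185 [[542.0, 180.0, 46.0], [561.0, 206.0, 163.0], [601.0, 252.0, 180.0]]
top brass/wood 266 uv 243 328 167 182 [[546.0, -36.0, 148.0], [561.0, 14.0, 186.0], [590.0, 225.0, 210.0]]
top blue 340 uv 302 329 148 172 [[584.0, -43.0, 119.0], [603.0, 1.0, 144.0], [660.0, 41.0, 154.0]]
```

View pics/a_zs.png

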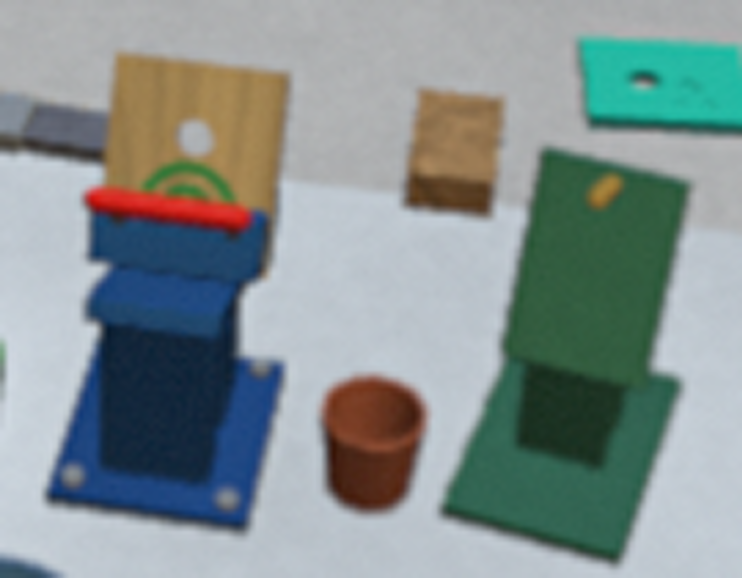

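View pics/a_zt.png

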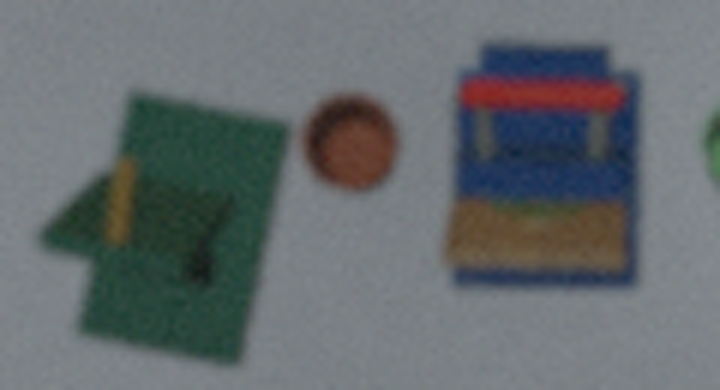

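Zoomed views: the board has its hole at scene px ~(325,210), the bar is level in front of it, and the brass peg is at (400,220) in scene px and (245,172) in top px. The easel is turned about -12°. Next I'll fit the axes.

Run:
```python
from geo import *
np.set_printoptions(precision=1,suppress=True)
def plane(P):
    for _ in range(4):
        c=np.median(P,0) if _==0 else P.mean(0); n=np.linalg.svd(P-c,full_matrices=False)[2][2]; n*=np.sign(n[0]); r=(P-c)@n; P=P[np.abs(r)<max(3,2*np.median(abs(r)))]
    return c,n,len(P)
def desc(n): return "yaw %.1f elev %.1f"%(np.degrees(np.arctan2(n[1],n[0])),np.degrees(np.arcsin(n[2])))
cam={n:-C[n]["R"].T@C[n]["t"] for n in C}
u,v,P,h=cloud("a","scene",(290,185,425,290))
red=((h[:,0]<6)|(h[:,0]>174))&(h[:,1]>150)&(P[:,2]>165)&(P[:,1]<90)
R=P[red]; A=np.polyfit(R[:,1],R[:,0],1); print("bar",red.sum(),R.min(0),R.max(0),R.mean(0),"yaw",np.degrees(-np.arctan(A[0])))
dc=cam["scene"]-R.mean(0);dc/=np.linalg.norm(dc);print("bar centre",R.mean(0)-dc*5.5)
w=(h[:,0]>10)&(h[:,0]<30)&(h[:,1]>60)&(P[:,2]>140)&(P[:,1]<100)
c,n,k=plane(P[w]);print("board",c,n,desc(n),k)
B=P[w];B=B[abs((B-c)@n)<4]; print(" bd y range by z");
yb=np.array([-n[1],n[0],0]);yb/=np.linalg.norm(yb);zb=np.cross(n,yb)
print("board coords y",np.percentile((B-c)@yb,[0.5,99.5]),"z",np.percentile((B-c)@zb,[.5,99.5]),"topmid",c+yb*np.percentile((B-c)@yb,[0.5,99.5]).mean()+zb*np.percentile((B-c)@zb,99.5)-5*n)
g=(h[:,0]>55)&(h[:,0]<85)&(h[:,1]>90)&(P[:,2]>80)&(P[:,1]>150)
c,n,k=plane(P[g]);print("panel",c,n,desc(n),k)
B=P[g];B=B[abs((B-c)@n)<4]
yb=np.array([-n[1],n[0],0]);yb/=np.linalg.norm(yb);zb=np.cross(n,yb)
qy=np.percentile((B-c)@yb,[.5,99.5]);qz=np.percentile((B-c)@zb,[.5,99.5]);print("y",qy,"z",qz,"topmid",c+yb*qy.mean()+zb*qz[1],"green_peg est",c+yb*qy.mean()+zb*(qz[1]-10)+5*n)
for n_,box in(("scene",(385,205,410,228)),("top",(238,160,252,188))):
    u,v,P,h=cloud("a",n_,box);w=(h[:,0]>10)&(h[:,0]<32)&(h[:,1]>110)
    p=P[w];out=(p-c)@n;print(n_,"peg n",w.sum(),"out range",np.percentile(out,[2,98]),"y",(p-c)@yb@np.ones(len(p))/len(p),"z",((p-c)@zb).mean(), "uv",u[w].mean(),v[w].mean())
    o=np.argsort(out);print(p[o[:3]].mean(0),p[o[-3:]].mean(0))
```

```text
bar 115 [627.7 -36.7 175.2] [643.   42.9 189.9] [636.3   3.7 183. ] yaw -2.2082060414410734
bar centre [632.    3.  179.6]
board [562.3   6.4 181. ] [ 0.9 -0.   0.4] yaw -2.4 elev 26.1 488
 bd y range by z
board coords y [-46.2  44.6] z [-38.2  32.9] topmid [543.3   6.4 208.4]
panel [579.1 219.9 128.5] [ 0.9 -0.2  0.4] yaw -11.9 elev 25.1 665
y [-35.6  36.8] z [-52.4  56. ] topmid [556.  225.3 179.2] green_peg est [564.6 223.5 172.3]
scene peg n 24 out range [ 2.6 47.2] y 1.3250590896485412 z 49.6373657930932 uv 399.5416666666667 219.33333333333334
[563.1 223.8 174.6] [599.8 216.2 193.2]
top peg n 36 out range [ 0.2 40.6] y -0.138873726523364 z 43.65612723753835 uv 244.66666666666666 173.63888888888889
[584.  227.  122.8] [594.2 215.2 190.2]
```

Everything agrees: bar minus board top measures (88.7,-3.4,-28.8) against a nominal (87.7,-3.5,-29.7), and the vise yaw is -2.3°. The easel yaw is -12°, with the peg at about (565,223.5,171.5). Now a helper to work out the move numbers.

```bash
cat > plan.py <<'E'
# usage: plan.py frame yaw tilt  x y z [x y z ...]  -> tool-axis shifts (m) and turn (deg) from the present pose
import sys,numpy as np
from scipy.spatial.transform import Rotation as Ro
from rig import env
def R(yaw,tilt,s=1):  # tool y = down (tilted along -z of a 25deg frame), tool x = s*frame x
    Z=Ro.from_euler("ZY",[yaw,-tilt],degrees=True).as_matrix()
    return np.column_stack([s*Z[:,0],-Z[:,2],np.cross(s*Z[:,0],-Z[:,2])])
if __name__=="__main__":
    s=env.sense();R0=Ro.from_rotvec(s["tool_rot"]).as_matrix();p=s["ee_pos"]
    yaw,tilt=map(float,sys.argv[1:3]);T=np.array(sys.argv[3:],float).reshape(-1,3)
    print("t",s["clock"],"p",p.round(1),"q",s["q"].round(2),"F",s["ft_force"].round(1),"w",round(s["grip_width"],1));print(R0.round(3))
    for sg in(1,-1):print("turn",sg,np.degrees(Ro.from_matrix(R0.T@R(yaw,tilt,sg)).as_rotvec()).round(2))
    for t in T:print("shift",(R0.T@(t-p)/1000).round(4))
E
python3 plan.py -2.3 0 300 300 340 632 3 320 632 3 240 632 3 161
```

```text
t 0.1 p [126.6 509.1 230.8] q [ 1.19  0.29 -0.15  1.13 -0.    1.43] F [ 0.8  0.3 -0. ] w 85.5
[[ 0.241 -0.    -0.97 ]
 [ 0.97  -0.001  0.241]
 [-0.001 -1.     0.   ]]
turn 1 [ 4.000e-02  7.833e+01 -6.000e-02]
turn -1 [-6.0000e-02 -1.0167e+02 -4.0000e-02]
shift [-0.1612 -0.109  -0.2187]
shift [-0.3692 -0.0889 -0.6126]
shift [-0.3691 -0.0089 -0.6126]
shift [-0.3691  0.0701 -0.6127]
```

```bash
python3 -m inch '[[[-0.161,-0.109,-0.219,0,35,0,0],[-0.161,-0.109,-0.219,0,35,0,60],[-0.161,-0.109,-0.219,0,35,0,110],[-0.161,-0.109,-0.219,0,35,0,110],[-0.161,-0.109,-0.219,0,35,0,110],[-0.369,-0.089,-0.613,0,78.3,0,110],[-0.369,-0.089,-0.613,0,78.3,0,110],[-0.369,-0.089,-0.613,0,78.3,0,110],[-0.369,-0.089,-0.613,0,78.3,0,110],[-0.369,-0.089,-0.613,0,78.3,0,110],[-0.369,-0.089,-0.613,0,78.3,0,110],[-0.369,-0.089,-0.613,0,78.3,0,110]]]' 40; python3 plan.py -2.3 0 632 3 320 632 3 220 632 3 161
```

```text
clock: 1.3
ee_pos: [534.2, 92.7, 321.2]
tool_rot: [-1.57, 0.032, -0.031]
ft_force: [1.6, 0.7, 0.7]
grip_width: 48.7
t 1.3 p [534.2  92.7 321.2] q [0.04 0.29 0.09 1.36 0.   1.65] F [1.6 0.7 0.7] w 48.7
[[ 0.999 -0.     0.04 ]
 [-0.04   0.     0.999]
 [-0.    -1.     0.   ]]
turn 1 [-0.01 -0.01 -0.02]
turn -1 [ 3.0000e-02  1.7999e+02 -1.0000e-02]
shift [ 0.1014  0.0012 -0.0857]
shift [ 0.1014  0.1012 -0.0857]
shift [ 0.1014  0.1602 -0.0857]
```

```bash
python3 -m inch '[[[0,0,0,0,0,0,110],[0,0,0,0,0,0,110],[0,0,0,0,0,0,110]]]'; python3 plan.py -2.3 0 632 3 320 632 3 220 632 3 161
```

```text
clock: 1.6
ee_pos: [532.3, 95.1, 321.3]
tool_rot: [-1.57, 0.031, -0.03]
ft_force: [-0.6, 0.9, -0.1]
grip_width: 48.5
t 1.6 p [532.3  95.1 321.3] q [0.04 0.29 0.08 1.36 0.   1.65] F [-0.6  0.9 -0.1] w 48.5
[[ 0.999 -0.001  0.039]
 [-0.039  0.     0.999]
 [-0.001 -1.     0.   ]]
turn 1 [-0.01  0.06 -0.05]
turn -1 [-7.0000e-02 -1.7994e+02  1.0000e-02]
shift [ 0.1032  0.0012 -0.0881]
shift [ 0.1033  0.1012 -0.0881]
shift [ 0.1033  0.1602 -0.0881]
```

```bash
python3 -m inch '[[[0.103,0.001,-0.088,0,0,0,110],[0.103,0.001,-0.088,0,0,0,110],[0.103,0.001,-0.088,0,0,0,110],[0.103,0.101,-0.088,0,0,0,110],[0.103,0.101,-0.088,0,0,0,110],[0.103,0.101,-0.088,0,0,0,110],[0.103,0.101,-0.088,0,0,0,110]]]'; python3 look.py b; python3 plan.py -2.3 0 632 3 161
python3 - <<'E'
from geo import *
a,_=load("b","scene");b,_=load("b","top")
A=cv2.resize(a[150:250,280:360],None,fx=5,fy=5,interpolation=cv2.INTER_CUBIC)
B=cv2.resize(b[140:205,285:345],None,fx=6,fy=6,interpolation=cv2.INTER_CUBIC)
o=np.zeros((500,770,3),np.uint8);o[:,:400]=A;o[:390,405:765]=B;cv2.imwrite("pics/b_z.png",o)
E
```

```text
clock: 2.3
ee_pos: [631.9, 3.7, 221.7]
tool_rot: [-1.57, 0.03, -0.029]
ft_force: [-1.0, -0.3, 2.0]
grip_width: 48.5
t 2.4 p [634.    3.2 224.1] q [-0.11  0.5   0.15  1.21  0.    1.5 ] F [-0.3 -0.1  0.3] w 48.5
[[ 0.999  0.005  0.038]
 [-0.038 -0.001  0.999]
 [ 0.005 -1.    -0.   ]]
turn 1 [0.02 0.1  0.29]
turn -1 [ 4.500e-01 -1.799e+02 -3.000e-02]
shift [-0.0023  0.0631 -0.0002]
```

View pics/b_z.png

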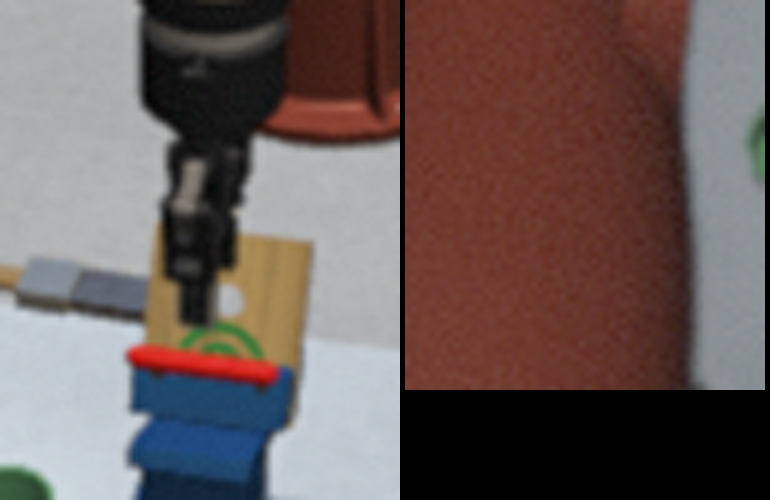

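The fingers stand above the middle of the bar: tip at (197,320), bar centre at (204,365) in the crop. The top view is hidden by the arm. I'll descend and pinch.

```bash
python3 -m inch '[[[-0.002,0.03,0,0,0,0,110],[-0.002,0.062,0,0,0,0,110],[-0.002,0.062,0,0,0,0,110],[-0.002,0.062,0,0,0,0,110],[-0.002,0.062,0,0,0,0,200],[-0.002,0.062,0,0,0,0,255],[-0.002,0.062,0,0,0,0,255],[-0.002,0.062,0,0,0,0,255],[-0.002,0.062,0,0,0,0,255]]]' 40; python3 plan.py -2.3 0 652 2 170 674 1 182
```

```text
clock: 3.3
ee_pos: [632.0, 2.5, 160.3]
tool_rot: [-1.571, 0.028, -0.034]
ft_force: [1.1, -0.5, 6.8]
grip_width: 12.5
t 3.3 p [632.    2.5 160.3] q [-0.11  0.53  0.03  1.07  0.    1.5 ] F [ 1.1 -0.5  6.8] w 12.5
[[ 0.999  0.004  0.039]
 [-0.039 -0.     0.999]
 [ 0.004 -1.    -0.   ]]
turn 1 [0.01 0.04 0.21]
turn -1 [ 3.4000e-01 -1.7996e+02 -1.0000e-02]
shift [ 0.0201 -0.0096  0.0003]
shift [ 0.0421 -0.0215  0.0001]
```

```bash
python3 -m inch '[[[0.004,-0.0019,0,0,0,0,255],[0.009,-0.0042,0,0,0,0,255],[0.014,-0.0065,0,0,0,0,255],[0.019,-0.0089,0,0,0,0,255],[0.024,-0.0112,0,0,0,0,255],[0.029,-0.0135,0,0,0,0,255],[0.034,-0.0159,0,0,0,0,255],[0.038,-0.0177,0,0,0,0,255],[0.041,-0.0191,0,0,0,0,255],[0.0425,-0.0198,0,0,0,0,255],[0.0425,-0.0198,0,0,0,0,255],[0.0425,-0.0198,0,0,0,0,255]]]' 60; python3 look.py c
python3 - <<'E'
from geo import *
u,v,P,h=cloud("c","scene",(290,185,360,290))
red=((h[:,0]<6)|(h[:,0]>174))&(h[:,1]>150)&(P[:,2]>165)&(P[:,0]>600)
R=P[red];print("bar",red.sum(),R.mean(0),R.min(0),R.max(0))
w=(h[:,0]>10)&(h[:,0]<30)&(h[:,1]>60)&(P[:,2]>130)&(P[:,0]<600)
B=P[w];print("board",w.sum(),np.percentile(B,[1,50,99],axis=0).round(1).tolist())
E
```

```text
clock: 4.5
ee_pos: [671.3, 1.4, 178.7]
tool_rot: [-1.57, 0.033, -0.028]
ft_force: [-8.1, 1.9, 6.2]
grip_width: 12.2
bar 96 [677.23227573   5.12624177 202.70204971] [666.64452772 -37.78694997 192.86657078] [716.95639428  42.53773266 244.96175454]
board 379 [[546.0, 3.7, 136.0], [564.9, 32.4, 177.5], [587.1, 50.7, 210.8]]
```

The jaw is open about 43 mm, past the 36 mm needed. A small extra nudge, then I'll release and rise.

```bash
python3 -m inch '[[[0.0015,-0.0007,0,0,0,0,255],[0.0015,-0.0007,0,0,0,0,255],[0.0015,-0.0007,0,0,0,0,200],[0.0015,-0.0007,0,0,0,0,140],[0.0015,-0.0007,0,0,0,0,110],[0.0015,-0.0007,0,0,0,0,110],[0.0015,-0.041,0,0,0,0,110],[0.0015,-0.081,0,0,0,0,110],[0.0015,-0.121,0,0,0,0,110],[0.0015,-0.121,0,0,0,0,110],[0.0015,-0.121,0,0,0,0,110]]]'; python3 plan.py -2.3 25 543.3 6.4 208.4 490 8.4 322.7
```

```text
clock: 5.7
ee_pos: [675.1, 0.8, 300.1]
tool_rot: [-1.571, 0.029, -0.033]
ft_force: [-0.3, 0.3, -1.9]
grip_width: 48.6
t 5.7 p [675.1   0.8 300.1] q [-0.11  0.58  0.48  1.47 -0.    1.5 ] F [-0.3  0.3 -1.9] w 48.6
[[ 0.999  0.002  0.04 ]
 [-0.04  -0.     0.999]
 [ 0.002 -1.    -0.   ]]
turn 1 [  0.     0.03 -24.87]
turn -1 [ -38.76 -175.74   -0.  ]
shift [-0.1321  0.0914  0.0004]
shift [-0.1852 -0.023   0.0003]
```

```bash
python3 -m inch '[[[-0.04,-0.023,0,0,0,0,110],[-0.185,-0.023,0,0,0,-24.9,110],[-0.185,-0.023,0,0,0,-24.9,110],[-0.185,-0.023,0,0,0,-24.9,110],[-0.185,-0.023,0,0,0,-24.9,110],[-0.185,-0.023,0,0,0,-24.9,110],[-0.185,-0.023,0,0,0,-24.9,110],[-0.185,-0.023,0,0,0,-24.9,110]]]'; python3 look.py d;python3 plan.py -2.3 25 543.3 6.4 208.4;  python3 - <<'E'
from geo import *
np.set_printoptions(precision=1,suppress=True)
a,_=load("d","scene")
cv2.imwrite("pics/d_z.png",cv2.resize(a[150:260,280:360],None,fx=5,fy=5,interpolation=cv2.INTER_CUBIC))
u,v,P,h=cloud("d","scene",(290,185,360,290))
w=(h[:,0]>10)&(h[:,0]<30)&(h[:,1]>60)&(P[:,2]>100)&(P[:,0]<620)&(P[:,1]<100)
B=P[w]
for _ in range(4):
    c=B.mean(0);n=np.linalg.svd(B-c,full_matrices=False)[2][2];n*=np.sign(n[0]);B=B[abs((B-c)@n)<4]
yb=np.array([-n[1],n[0],0]);yb/=np.linalg.norm(yb);zb=np.cross(n,yb)
qy=np.percentile((B-c)@yb,[.5,99.5]);qz=np.percentile((B-c)@zb,[.5,99.5])
print(len(B),n,"yaw",np.degrees(np.arctan2(n[1],n[0])),"elev",np.degrees(np.arcsin(n[2])),qy,qz,"topmid",c+yb*qy.mean()+zb*qz[1]-5*n)
r=((h[:,0]<6)|(h[:,0]>174))&(h[:,1]>150)&(P[:,2]>165)&(P[:,0]>600);print("bar",P[r].mean(0))
E
```

```text
clock: 6.5
ee_pos: [488.4, 8.3, 321.6]
tool_rot: [-1.552, -0.31, -0.372]
ft_force: [1.3, 0.3, 1.3]
grip_width: 48.9
t 6.6 p [490.7   8.  322.5] q [-0.17 -0.17 -0.52  0.79  0.05  1.45] F [ 1.  -0.3  0.9] w 48.2
[[ 0.906  0.421  0.04 ]
 [-0.036 -0.017  0.999]
 [ 0.421 -0.907 -0.   ]]
turn 1 [-0.01  0.02 -0.09]
turn -1 [-1.3000e-01 -1.7998e+02  1.0000e-02]
shift [-0.0003  0.1257  0.0005]
648 [ 0.9 -0.   0.4] yaw -1.0823961349913374 elev 24.78758551890445 [-46.9  43.6] [-61.2  37.8] topmid [544.4   6.1 208.7]
bar [675.8   3.2 201.3]
```

View pics/d_z.png

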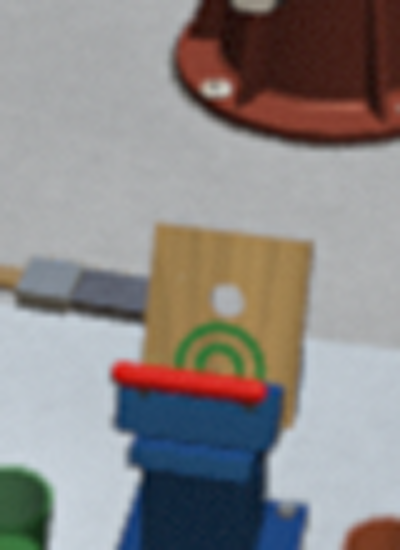

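The board still stands against the fixed jaw and the jaw is clearly open (bar moved 43.5 mm). Now I'll descend and pinch 18 mm deep.

```bash
python3 -m inch '[[[0.0005,0.045,0,0,0,0,110],[0.0005,0.09,0,0,0,0,110],[0.0005,0.12,0,0,0,0,110],[0.0005,0.1435,0,0,0,0,110],[0.0005,0.1435,0,0,0,0,110],[0.0005,0.1435,0,0,0,0,110],[0.0005,0.1435,0,0,0,0,200],[0.0005,0.1435,0,0,0,0,255],[0.0005,0.1435,0,0,0,0,255],[0.0005,0.1435,0,0,0,0,255],[0.0005,0.1435,0,0,0,0,255]]]' 40; python3 plan.py -2.3 25 544.4 6.1 208.7
```

```text
clock: 7.7
ee_pos: [551.3, 5.7, 193.9]
tool_rot: [-1.552, -0.313, -0.374]
ft_force: [-2.8, -0.9, 6.6]
grip_width: 8.7
t 7.7 p [551.3   5.7 193.9] q [-0.15  0.06 -0.67  0.41  0.05  1.47] F [-2.8 -0.9  6.6] w 8.7
[[ 0.905  0.423  0.039]
 [-0.036 -0.017  0.999]
 [ 0.424 -0.906 -0.   ]]
turn 1 [-0.    0.04  0.07]
turn -1 [ 1.0000e-01 -1.7996e+02  0.0000e+00]
shift [ 0.     -0.0164  0.0001]
```

```bash
python3 -m inch '[[[0,-0.03,0,0,0,0,255],[0,-0.06,0,0,0,0,255],[0,-0.09,0,0,0,0,255],[0,-0.12,0,0,0,0,255],[0,-0.135,0,0,0,0,255],[0,-0.135,0,0,0,0,255],[0,-0.135,0,0,0,0,255]]]'; python3 plan.py -12 25 610 213 306 615.5 212.8 221.6
```

```text
clock: 8.4
ee_pos: [493.5, 8.0, 314.4]
tool_rot: [-1.552, -0.311, -0.372]
ft_force: [-0.5, 0.2, -2.2]
grip_width: 8.3
t 8.4 p [493.5   8.  314.4] q [-0.17 -0.16 -0.53  0.77  0.05  1.45] F [-0.5  0.2 -2.2] w 8.3
[[ 0.906  0.421  0.04 ]
 [-0.036 -0.017  0.999]
 [ 0.421 -0.907 -0.   ]]
turn 1 [-4.1   8.82 -0.1 ]
turn -1 [-1.4000e-01 -1.7108e+02  6.1400e+00]
shift [0.0947 0.0532 0.2094]
shift [0.0642 0.1321 0.2095]
```

```bash
python3 -m inch '[[[0.02,0.01,0.04,0,0,0,255],[0.038,0.021,0.084,-2,4.4,0,255],[0.057,0.032,0.126,-4.1,8.8,0,255],[0.076,0.043,0.168,-4.1,8.8,0,255],[0.088,0.05,0.195,-4.1,8.8,0,255],[0.0947,0.053,0.2095,-4.1,8.8,0,255],[0.0947,0.053,0.2095,-4.1,8.8,0,255],[0.0947,0.053,0.2095,-4.1,8.8,0,255],[0.0947,0.053,0.2095,-4.1,8.8,0,255]]]'; python3 look.py e; python3 plan.py -12 25 615.5 212.8 221.6 555.2 225.6 192.9;  python3 - <<'E'
from geo import *
a,_=load("e","scene")
cv2.imwrite("pics/e_z.png",cv2.resize(a[130:280,340:450],None,fx=4,fy=4,interpolation=cv2.INTER_CUBIC))
E
```

```text
clock: 9.3
ee_pos: [609.5, 212.2, 305.7]
tool_rot: [-1.584, -0.178, -0.503]
ft_force: [0.9, 0.4, -1.2]
grip_width: 9.1
t 9.4 p [609.7 212.2 306.5] q [ 0.33  0.21 -0.17  0.82 -0.22  2.07] F [-0.1 -0.7  0.1] w 8.9
[[ 0.887  0.412  0.209]
 [-0.189 -0.088  0.978]
 [ 0.421 -0.907 -0.   ]]
turn 1 [ 0.03 -0.02 -0.1 ]
turn -1 [1.6000e-01 1.7998e+02 5.0000e-02]
shift [-0.0307  0.0793  0.0019]
shift [-0.0987  0.0794  0.0018]
```

View pics/e_z.png

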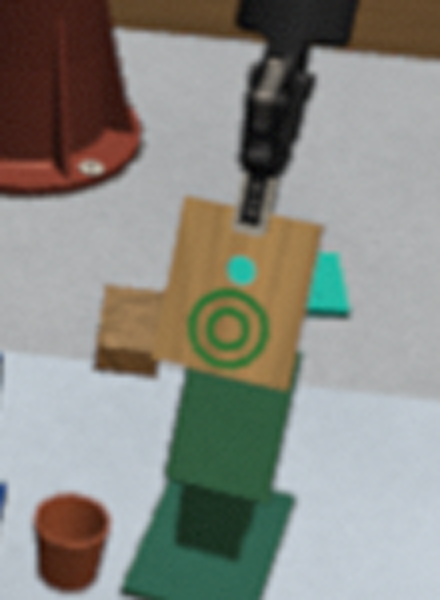

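The board hangs square in the gripper. Its hole is at crop (241,270), which is scene (400,197). I'll measure the hole centre and the board plane relative to the tool.

Run:
```python
from geo import *
from plan import R
np.set_printoptions(precision=1,suppress=True)
u,v,P,h=cloud("e","scene",(370,175,425,232))
w=(h[:,0]>10)&(h[:,0]<30)&(h[:,1]>60)&(P[:,2]>180);B=P[w]
for _ in range(4):
    c=B.mean(0);n=np.linalg.svd(B-c,full_matrices=False)[2][2];n*=np.sign(n[0]);B=B[abs((B-c)@n)<4]
print(len(B),"yaw",np.degrees(np.arctan2(n[1],n[0])),"elev",np.degrees(np.arcsin(n[2])))
m=(h[:,0]>80)&(h[:,0]<95)&(h[:,1]>100)&(u>393)&(u<408)&(v>190)&(v<205)
uv=np.array([u[m].mean(),v[m].mean()]);o=-C["scene"]["R"].T@C["scene"]["t"]
r=C["scene"]["R"].T@ray("scene",[uv])[0]
# far rim and near rim both bound the visible opening -> take mid-thickness plane
X=o+r*((c-5*n-o)@n)/(r@n)
tcp=np.array([609.6,212.2,306.1]);T=R(-12,25)
print("hole uv",uv,m.sum(),"X",X,"rel tool xyz",T.T@(X-tcp))
yb=np.array([-n[1],n[0],0]);yb/=np.linalg.norm(yb);zb=np.cross(n,yb)
qy=np.percentile((B-c)@yb,[.5,99.5]);qz=np.percentile((B-c)@zb,[.5,99.5])
H=c+yb*qy.mean()+zb*(qz[1]-40)-5*n;print("extent",qy,qz,"hole from edges",H,T.T@(H-tcp))
```

```text
1041 yaw -11.905399827415142 elev 24.885422259119576
hole uv [399.8 197.1] 32 X [618.8 210.1 283.8] rel tool xyz [-0.9 24.2 -0.1]
extent [-45.6  44.1] [-57.7  52. ] hole from edges [618.8 210.4 283.8] [-0.9 24.2  0.2]
```

The hole is 24.2 mm ahead of the TCP (23.6 assumed) and the tilt and yaw match the peg. Lower to in front of the peg tip, then check.

```bash
python3 -m inch '[[[-0.01,0.026,0.001,0,0,-0.1,255],[-0.02,0.052,0.002,0,0,-0.1,255],[-0.0305,0.0785,0.002,0,0,-0.1,255],[-0.0305,0.0785,0.002,0,0,-0.1,255],[-0.0305,0.0785,0.002,0,0,-0.1,255],[-0.0305,0.0785,0.002,0,0,-0.1,255]]]'; python3 look.py f; python3 plan.py -12 25 615.5 212.8 221.6 555.2 225.6 192.9;  python3 - <<'E'
from geo import *
a,_=load("f","scene");b,_=load("f","top")
A=cv2.resize(a[180:270,360:440],None,fx=5,fy=5,interpolation=cv2.INTER_CUBIC)
cv2.imwrite("pics/f_z.png",A)
E
```

```text
clock: 10.0
ee_pos: [616.8, 214.0, 224.8]
tool_rot: [-1.582, -0.182, -0.508]
ft_force: [-0.4, 0.2, 0.0]
grip_width: 9.0
t 10.1 p [616.7 214.2 224.6] q [ 0.33  0.27 -0.31  0.61 -0.22  2.07] F [-0.3 -0.6 -1. ] w 8.8
[[ 0.885  0.416  0.208]
 [-0.188 -0.087  0.978]
 [ 0.425 -0.905  0.001]]
turn 1 [-0.07 -0.02  0.15]
turn -1 [-2.4000e-01  1.7998e+02 -1.1000e-01]
shift [-0.0021  0.0023 -0.0016]
shift [-0.0701  0.0021 -0.0016]
```

View pics/f_z.png

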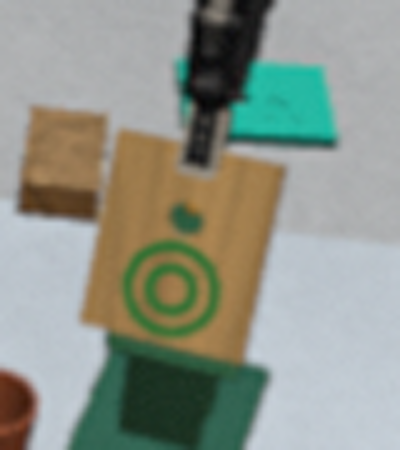

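Through the hole the brass tip shows at crop (190,205), roughly central, a bit high as expected from the downward view. I'll correct by 2 mm and go halfway onto the peg.

```bash
python3 -m inch '[[[-0.002,0.002,-0.0015,0,0,0,255],[-0.01,0.002,-0.0015,0,0,0.1,255],[-0.02,0.002,-0.0015,0,0,0.1,255],[-0.03,0.002,-0.0015,0,0,0.1,255],[-0.04,0.002,-0.0015,0,0,0.1,255],[-0.045,0.002,-0.0015,0,0,0.1,255],[-0.045,0.002,-0.0015,0,0,0.1,255],[-0.045,0.002,-0.0015,0,0,0.1,255]]]'; python3 look.py g; python3 plan.py -12 25 555.2 225.6 192.9;  python3 - <<'E'
from geo import *
a,_=load("g","scene")
cv2.imwrite("pics/g_z.png",cv2.resize(a[180:270,360:440],None,fx=5,fy=5,interpolation=cv2.INTER_CUBIC))
E
```

```text
clock: 10.9
ee_pos: [576.6, 220.9, 201.9]
tool_rot: [-1.583, -0.18, -0.504]
ft_force: [-0.0, -0.2, -0.7]
grip_width: 9.0
t 11.0 p [576.8 220.8 202. ] q [ 0.37  0.23 -0.42  0.55 -0.23  2.1 ] F [ 0.3  0.5 -1.8] w 8.7
[[ 0.887  0.412  0.208]
 [-0.188 -0.087  0.978]
 [ 0.422 -0.907  0.   ]]
turn 1 [-0.01  0.01 -0.06]
turn -1 [-1.0000e-01 -1.7999e+02  1.0000e-02]
shift [-0.0239 -0.0011  0.0002]
```

View pics/g_z.png

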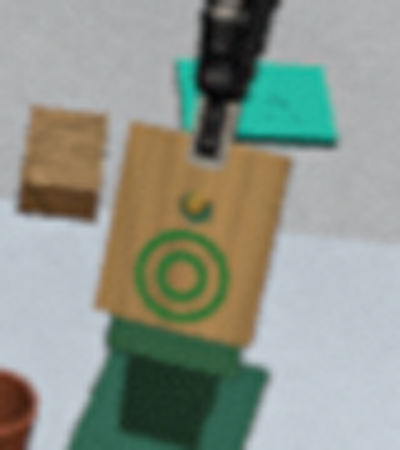

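The peg is through the hole with no contact force. Push home slowly.

```bash
python3 -m inch '[[[-0.006,-0.001,0,0,0,0,255],[-0.012,-0.001,0,0,0,0,255],[-0.018,-0.001,0,0,0,0,255],[-0.022,-0.001,0,0,0,0,255],[-0.024,-0.001,0,0,0,0,255],[-0.024,-0.001,0,0,0,0,255],[-0.024,-0.001,0,0,0,0,255]]]'; python3 plan.py -12 25 555.2 225.6 192.9
```

```text
clock: 11.7
ee_pos: [555.5, 225.2, 193.1]
tool_rot: [-1.583, -0.18, -0.506]
ft_force: [4.1, -3.2, -0.1]
grip_width: 8.5
t 11.7 p [555.5 225.2 193.1] q [ 0.39  0.21 -0.47  0.52 -0.24  2.13] F [ 4.1 -3.2 -0.1] w 8.5
[[ 0.886  0.414  0.208]
 [-0.189 -0.088  0.978]
 [ 0.423 -0.906  0.   ]]
turn 1 [ 0.01 -0.02  0.01]
turn -1 [-2.0000e-02  1.7998e+02  1.0000e-02]
shift [-0.0004  0.0001  0.0004]
```

```bash
python3 -m inch '[[[-0.001,0,0,0,0,0,255],[-0.002,0.001,0,0,0,0,255],[-0.002,0.002,0,0,0,0,255],[-0.002,0.003,0,0,0,0,255],[-0.002,0.003,0,0,0,0,255]]]'; python3 look.py h
python3 - <<'E'
from geo import *
np.set_printoptions(precision=1,suppress=True)
u,v,P,h=cloud("h","scene",(370,190,425,250))
w=(h[:,0]>10)&(h[:,0]<30)&(h[:,1]>60)&(P[:,2]>90);B=P[w]
for _ in range(4):
    c=B.mean(0);n=np.linalg.svd(B-c,full_matrices=False)[2][2];n*=np.sign(n[0]);B=B[abs((B-c)@n)<4]
yb=np.array([-n[1],n[0],0]);yb/=np.linalg.norm(yb);zb=np.cross(n,yb)
qy=np.percentile((B-c)@yb,[.5,99.5]);qz=np.percentile((B-c)@zb,[.5,99.5])
H=c+yb*qy.mean()+zb*(qz[1]-40)-5*n
print("yaw",np.degrees(np.arctan2(n[1],n[0])),"elev",np.degrees(np.arcsin(n[2])),qy,qz,"hole",H,"vs peg in easel axes",np.array([n,yb,zb])@(H-[565,223.5,171.5]))
E
```

```text
clock: 12.2
ee_pos: [556.5, 225.8, 191.0]
tool_rot: [-1.581, -0.182, -0.509]
ft_force: [6.5, -2.3, 4.2]
grip_width: 8.7
yaw -12.240241731069817 elev 25.38657270285848 [-46.2  43.6] [-57.7  51.6] hole [566.3 223.9 169.4] vs peg in easel axes [ 0.2  0.7 -2.4]
```

It is home: the hole is (0.2,0.7,-2.4) mm from green_peg and contact is felt. Release and back off along the panel.

```bash
python3 -m inch '[[[0.001,0,0,0,0,0,230],[0.001,0,0,0,0,0,190],[0.001,0,0,0,0,0,150],[0.001,0,0,0,0,0,120],[0.001,0,0,0,0,0,110],[0.001,-0.03,0,0,0,0,110],[0.001,-0.07,0,0,0,0,110],[0.001,-0.12,0,0,0,0,110],[0.001,-0.12,0,0,0,0,110],[0.001,-0.12,0,0,0,0,110],[0.001,-0.12,0,0,0,0,110]]]'; python3 look.py i; python3 plan.py -2.3 0 674 1.3 310 674 1.3 220 674 1.3 179
python3 - <<'E'
from geo import *
np.set_printoptions(precision=1,suppress=True)
u,v,P,h=cloud("i","scene",(370,190,425,250))
w=(h[:,0]>10)&(h[:,0]<30)&(h[:,1]>60)&(P[:,2]>90);B=P[w]
for _ in range(4):
    c=B.mean(0);n=np.linalg.svd(B-c,full_matrices=False)[2][2];n*=np.sign(n[0]);B=B[abs((B-c)@n)<4]
yb=np.array([-n[1],n[0],0]);yb/=np.linalg.norm(yb);zb=np.cross(n,yb)
qy=np.percentile((B-c)@yb,[.5,99.5]);qz=np.percentile((B-c)@zb,[.5,99.5])
H=c+yb*qy.mean()+zb*(qz[1]-40)-5*n
print("yaw",np.degrees(np.arctan2(n[1],n[0])),"elev",np.degrees(np.arcsin(n[2])),qy,qz,"hole",H,"vs peg",np.array([n,yb,zb])@(H-[565,223.5,171.5]))
u,v,P,h=cloud("i","scene",(290,185,360,290))
r=((h[:,0]<6)|(h[:,0]>174))&(h[:,1]>150)&(P[:,2]>165)&(P[:,0]>600);print("bar",P[r].mean(0))
a,_=load("i","scene")
cv2.imwrite("pics/i_z.png",cv2.resize(a[120:290,280:440],None,fx=3.5,fy=3.5,interpolation=cv2.INTER_CUBIC))
E
```

```text
clock: 13.4
ee_pos: [505.1, 235.5, 297.1]
tool_rot: [-1.584, -0.178, -0.503]
ft_force: [0.3, 0.7, -0.4]
grip_width: 48.7
t 13.5 p [505.1 235.3 296.6] q [ 0.46  0.07 -0.36  0.8  -0.26  2.19] F [-0.   0.3 -0.3] w 49.2
[[ 0.888  0.41   0.208]
 [-0.188 -0.089  0.978]
 [ 0.419 -0.908 -0.002]]
turn 1 [ 2.2  -9.52 24.72]
turn -1 [-36.59 166.55   3.25]
shift [ 0.1996  0.0778 -0.1938]
shift [ 0.1619  0.1595 -0.1937]
shift [ 0.1447  0.1967 -0.1936]
yaw -12.75005033056931 elev 24.6986807973333 [-45.2  44.1] [-59.2  51.1] hole [566.1 224.1 169.7] vs peg [ 0.1  0.8 -2. ]
bar [675.7   3.6 201.4]
```

View pics/i_z.png

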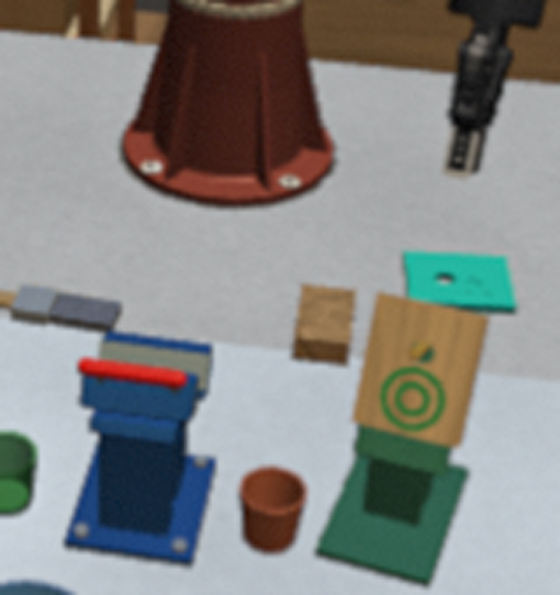

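The board hangs flat and home (hole at (0.1,0.8,-2.0) from the peg), and the vise is empty and open. Next, to the bar.

```bash
python3 -m inch '[[[0.05,0,-0.04,0,0,0,110],[0.2,0.078,-0.194,2.2,-9.5,24.7,110],[0.2,0.078,-0.194,2.2,-9.5,24.7,110],[0.2,0.078,-0.194,2.2,-9.5,24.7,110],[0.2,0.078,-0.194,2.2,-9.5,24.7,110],[0.2,0.078,-0.194,2.2,-9.5,24.7,110],[0.2,0.078,-0.194,2.2,-9.5,24.7,110],[0.2,0.078,-0.194,2.2,-9.5,24.7,110],[0.2,0.078,-0.194,2.2,-9.5,24.7,110]]]'; python3 plan.py -2.3 0 671.5 1.4 178
```

```text
clock: 14.4
ee_pos: [674.3, 2.1, 310.9]
tool_rot: [-1.569, 0.031, -0.032]
ft_force: [-0.6, 0.8, -0.2]
grip_width: 48.8
t 14.4 p [674.3   2.1 310.9] q [-0.11  0.58  0.51  1.5   0.    1.5 ] F [-0.6  0.8 -0.2] w 48.8
[[ 0.999  0.001  0.04 ]
 [-0.04   0.002  0.999]
 [ 0.001 -1.     0.002]]
turn 1 [-0.1   0.01  0.06]
turn -1 [ 9.0000e-02 -1.7999e+02  1.6000e-01]
shift [-0.0029  0.1329 -0.0011]
```

```bash
python3 -m inch '[[[-0.003,0.045,-0.001,0,0,0,110],[-0.003,0.09,-0.001,0,0,0,110],[-0.003,0.115,-0.001,0,0,0,110],[-0.003,0.133,-0.001,0,0,0,110],[-0.003,0.133,-0.001,0,0,0,110],[-0.003,0.133,-0.001,0,0,0,180],[-0.003,0.133,-0.001,0,0,0,255],[-0.003,0.133,-0.001,0,0,0,255],[-0.003,0.133,-0.001,0,0,0,255],[-0.003,0.133,-0.001,0,0,0,255]]]' 50; python3 plan.py -2.3 0 671.5 1.4 178
```

```text
clock: 15.4
ee_pos: [672.8, 1.2, 180.6]
tool_rot: [-1.569, 0.027, -0.035]
ft_force: [-1.9, 1.5, 7.1]
grip_width: 12.1
t 15.4 p [672.8   1.2 180.6] q [-0.11  0.6   0.2   1.17  0.    1.5 ] F [-1.9  1.5  7.1] w 12.1
[[ 0.999  0.005  0.04 ]
 [-0.04   0.002  0.999]
 [ 0.005 -1.     0.002]]
turn 1 [-0.1   0.03  0.28]
turn -1 [ 4.4000e-01 -1.7997e+02  1.6000e-01]
shift [-0.0013  0.0026  0.0001]
```

```bash
python3 -m inch '[[[-0.005,0.0023,0,0,0,0,255],[-0.011,0.0051,0,0,0,0,255],[-0.017,0.0079,0,0,0,0,255],[-0.023,0.0107,0,0,0,0,255],[-0.029,0.0135,0,0,0,0,255],[-0.035,0.0163,0,0,0,0,255],[-0.041,0.0191,0,0,0,0,255],[-0.045,0.021,0,0,0,0,255],[-0.048,0.0224,0,0,0,0,255],[-0.05,0.0233,0,0,0,0,255],[-0.051,0.0238,0,0,0,0,255],[-0.051,0.0238,0,0,0,0,255]]]' 60; python3 plan.py -2.3 0 623.5 3 157
```

```text
clock: 16.6
ee_pos: [623.9, 2.6, 157.8]
tool_rot: [-1.57, 0.024, -0.039]
ft_force: [1.7, -1.0, 9.8]
grip_width: 12.4
t 16.6 p [623.9   2.6 157.8] q [-0.11  0.52 -0.01  1.04  0.    1.5 ] F [ 1.7 -1.   9.8] w 12.4
[[ 0.999  0.009  0.04 ]
 [-0.04   0.     0.999]
 [ 0.009 -1.     0.001]]
turn 1 [-0.04  0.01  0.53]
turn -1 [ 8.3000e-01 -1.7999e+02  6.0000e-02]
shift [-0.0004  0.0008  0.0004]
```

```bash
python3 -m inch '[[[-0.0015,0.0007,0,0,0,0,255],[-0.0025,0.0012,0,0,0,0,255],[-0.0025,0.0012,0,0,0,0,255]]]'; python3 look.py j;  python3 plan.py -2.3 0 623.5 3 157
python3 - <<'E'
from geo import *
u,v,P,h=cloud("j","scene",(290,195,360,290))
r=((h[:,0]<6)|(h[:,0]>174))&(h[:,1]>150)&(P[:,2]>155)&(P[:,0]>600)&(P[:,2]<200);R=P[r];print("bar",r.sum(),R.mean(0))
E
```

```text
clock: 16.9
ee_pos: [623.8, 2.6, 157.8]
tool_rot: [-1.57, 0.02, -0.043]
ft_force: [8.3, -0.5, 12.0]
grip_width: 11.8
t 17.0 p [623.9   2.5 157.8] q [-0.11  0.51 -0.01  1.03  0.    1.5 ] F [ 8.6 -0.1 12. ] w 12.1
[[ 0.999  0.014  0.04 ]
 [-0.04   0.     0.999]
 [ 0.014 -1.     0.001]]
turn 1 [-0.04  0.01  0.82]
turn -1 [ 1.2900e+00 -1.7999e+02  7.0000e-02]
shift [-0.0004  0.0008  0.0004]
bar 86 [626.86871534   5.2270668  178.48850412]
```

The jaw is against its stop: force rises without motion, and the bar is 10 mm beyond its clamped place. Release, rise and check.

```bash
python3 -m inch '[[[0.002,-0.001,0,0,0,0,220],[0.002,-0.001,0,0,0,0,170],[0.002,-0.001,0,0,0,0,120],[0.002,-0.001,0,0,0,0,110],[0.002,-0.001,0,0,0,0,110],[0.002,-0.04,0,0,0,0,110],[0.002,-0.085,0,0,0,0,110],[-0.02,-0.13,0,0,0,0,110],[-0.06,-0.17,0,0,0,0,110],[-0.09,-0.17,0,0,0,0,110],[-0.09,-0.17,0,0,0,0,110],[-0.09,-0.17,0,0,0,0,110]]]'; python3 look.py k; python3 plan.py -2.3 0 623.5 3 157|head -1
python3 - <<'E'
from geo import *
np.set_printoptions(precision=1,suppress=True)
u,v,P,h=cloud("k","scene",(370,190,425,250))
w=(h[:,0]>10)&(h[:,0]<30)&(h[:,1]>60)&(P[:,2]>90);B=P[w]
for _ in range(4):
    c=B.mean(0);n=np.linalg.svd(B-c,full_matrices=False)[2][2];n*=np.sign(n[0]);B=B[abs((B-c)@n)<4]
yb=np.array([-n[1],n[0],0]);yb/=np.linalg.norm(yb);zb=np.cross(n,yb)
qy=np.percentile((B-c)@yb,[.5,99.5]);qz=np.percentile((B-c)@zb,[.5,99.5])
H=c+yb*qy.mean()+zb*(qz[1]-40)-5*n
print("yaw",np.degrees(np.arctan2(n[1],n[0])),"elev",np.degrees(np.arcsin(n[2])),"vs peg",np.array([n,yb,zb])@(H-[565,223.5,171.5]))
u,v,P,h=cloud("k","scene",(290,185,360,290))
r=((h[:,0]<6)|(h[:,0]>174))&(h[:,1]>150)&(P[:,2]>155)&(P[:,0]>600)&(P[:,2]<200);print("bar",r.sum(),P[r].mean(0))
a,_=load("k","scene");a0,_=load("a","scene")
cv2.imwrite("pics/k_z.png",cv2.resize(a[150:330,210:440],None,fx=3.3,fy=3.3,interpolation=cv2.INTER_CUBIC))
print("white easel/sample diff",np.abs(a[180:270,220:285].astype(int)-a0[180:270,220:285]).mean())
E
```

```text
clock: 18.2
ee_pos: [528.2, 6.4, 323.7]
tool_rot: [-1.569, 0.029, -0.034]
ft_force: [-0.3, -0.1, -0.2]
grip_width: 48.3
t 18.3 p [528.9   6.4 322.8] q [-0.13  0.27  0.05  1.35  0.    1.48] F [-0.   0.4 -0.4] w 48.5
yaw -12.725668350589904 elev 25.044018577487098 vs peg [-0.   0.9 -2.4]
bar 124 [627.    4.3 178.7]
white easel/sample diff 1.454074074074074
```

View pics/k_z.png

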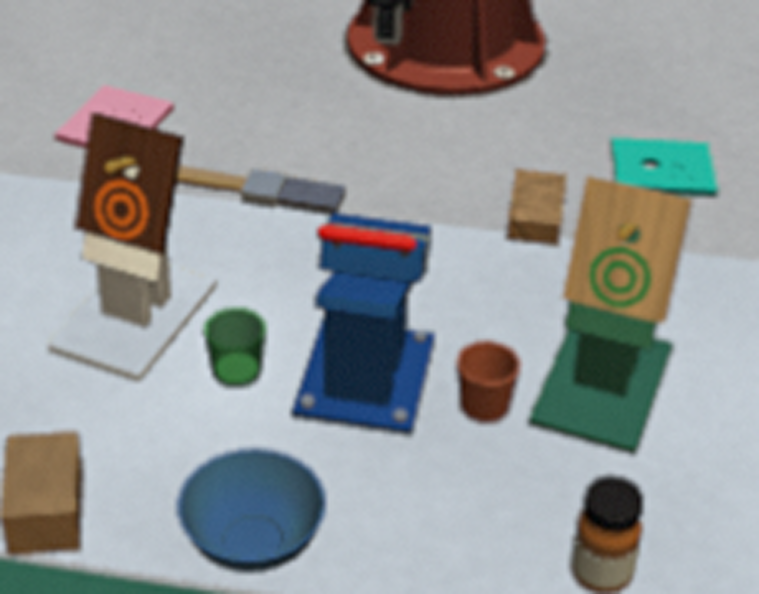

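The picture shows the jaw shut (bar at crop (368,238)), the pale board home on the green easel (620,250), the sample, cups and brush in place, and the robot clear. Handing in.

```bash
python3 -c "
from rig import env
print(env.finish_job())"
```

```text
the job is handed in; nothing more can be done
None
```

I slid the vise jaw open, hung the pale board on the green easel's peg, pushed it home, and shut the empty vise. I handed the job in at about 18 s; it reported no verdict.

- **Jaw opening:** it opened about 43.5 mm by camera, just short of the 45 mm stop but well past the 36 mm needed. The board stayed standing in the vise while it moved.
- **Board:** in the last picture the hole was about (0, 1, -2.4) mm from my estimate of green_peg. The board lay within about 1° of the panel.
- **Jaw shut:** the bar sat about 10 mm past its clamped position. The arm met the stop, with force rising and no more motion.
- **Everything else:** the sample area showed no change from the first picture. By eye the cups, brush and sanding block were where they started.
- **Robot:** the wrist force read near zero and the gripper was clear of everything.

No check failed. The only mismatch was the finger opening, which read 1 to 2 mm under the true bar and board thickness.

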